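# Bring the crown tray to the gap and hold its lock plunger open

## Robot

A 6-joint arm with a two-finger parallel gripper is mounted at the origin on the work surface. World frame = base frame: x ahead of the robot, y to its left, z up, the work surface at z = 0. Lengths are in mm, angles in rad, forces in N, time in s.
With the tool pointing down it reaches from about 400 to 925 mm from the base axis. Payload 12.5 kg.
Tool frame: the origin (TCP) lies on the mounting face of the last link; the fingertips stand 190 mm ahead of it and the grasp point (between the pads) lies 171 mm ahead of it; z points along the fingers, y is the line along which they close (so a half turn about z gives the same grasp; the last joint's range is limited). The gripper opens to 95 mm and grips with 3 to 60 N. Pads are 20 mm wide; open, the fingers measure 119 mm over their backs; the gripper's body (75 mm by 180 mm) begins 59 mm behind the grasp point.
Start: joints at [-1.431, 0.491, 1.559, -0, 1.092, -0.106], TCP at [152.103, -606.209, 404.761] pointing down, gripper open.
Joint ranges: [-3.1, 3.1], [-0.84, 2.19], [0.05, 2.79], [-1.13, 4.28], [0.06, 2.93], [-2.69, 2.69]. Speed limits (rad/s): [2.22, 2.22, 2.79, 3.14, 3.14, 3.14].

## Interface

Orientations are given as [roll, pitch, yaw] about the fixed x, y, z axes, in that order (R = Rz(yaw) Ry(pitch) Rx(roll)).
In Python, from cell import env gives the robot as it stands.
- The arm moves only by the tool carry_out, never from a script. Its argument "series" is a list of rows, each a list of 5 numbers: the shift along the tool's x, y, z in m, then the turn about the tool's z in degrees, then the opening, from 0 (shut) to 1 (fully open). A call has 1 to 20 rows; each row is the pose to reach, as a shift and turn from the pose commanded when the call began, along the tool's axes at that moment; what a row does not reach only later rows make up. A row lasts 1/8 s, in which the tool goes at most 62.5 mm and 10.7 degrees, less where a joint would pass 70% of its speed; a pose out of reach is approached as far as the arm can. A call with a gripper value outside its range is refused whole. The fingers move at their own pace and stop on an object; the grip force is fixed at half the most. Time passes only in rows, so rows that repeat a pose let the fingers close. It gives the time, the measured TCP pose, the force, the opening and the grip force at its end, in the units of the state.
- env.state(): the state, without advancing time (a new reading comes with each control period).
- env.read_camera(name): name is "scene" or "top" or "wrist"; returns (picture, depth): 400x640x3 uint8, red, green, blue; 400x640 float32, mm along the optical axis (not along the pixel's ray), 0 where there is no reading.
- env.get_calibration(name): a dict with "intrinsics" (3x3 intrinsics, pixels), "D" ([k1, k2, p1, p2, k3] as OpenCV has them; the pictures are not rectified), "cam_to_world" (4x4, takes a point from camera to world coordinates); the wrist camera has in their place "T_tool_cam" (4x4, takes a point from camera to tool coordinates, whose origin is the TCP and whose axes are the flange's). Camera axes: x right, y up, looking along -z (the intrinsics and any distortion apply to the point x, -y, -z); pixel columns grow to the right and rows downward; lengths in mm; the calibration is good to about 2 mm. A picture is of the moment at which its call begins: read the wrist's pose just before it. get_calibration takes no time and is no camera call.
- env.job_done(): hands the job in; it is judged then, once.
The state is a dict: "t": time; "joints": joint angles; "qvel": joint speeds; "tau": joint torques, N m; "eef_pos": TCP position; "tcp_rot": TCP orientation; "ft_force": force on the tool from outside, world axes, zero at the start; "moment": the same for the moment, N m; "opening": opening from 0.0 (shut) to 1.0 (fully open); "grip_force": force on a finger pad.
Only numpy, scipy, OpenCV 4.12 (cv2) and the standard library are available. Lean on these libraries where they do the work, as an engineer would, in place of code of your own. Each camera call takes 0.05 s, during which the arm holds its last target. There are 200 camera calls.

## Task

Turn the tray carousel one click so that the firing tray with the three crowns stands at the gap in its guard fence, settled in its detent. Then pull the black plunger knob of that tray's carrier fully up and finish while still holding it there, clear of its hole, so that I can draw the carrier out. Leave the other plungers seated, do not touch the trays or crowns, and disturb nothing else on the bench.

Things in the scene. Friction and masses are not known exactly. Their poses are not given: they have to be found in the camera images.
- carousel: Bench carousel, fixed, 384 mm across; origin on its axis at bench height, x axis towards its gap. A grey disc (344 mm across, top 75 mm above the bench) turns inside a low slotted white fence with an orange rim (372 mm across, top 99 mm above the bench). The fence has one gap, with an aluminium ledge outside it, out to 242 mm from the axis.
- gap_tray (a point): Fixed point of the carousel: where the centre (half-way up) of a firing tray is when it stands at the gap, 132 mm out from the axis, 88 mm above the bench; its x axis points straight out through the gap.
- gap_knob (a point): Fixed point of the carousel: centre of the knob of the plunger that stands at the gap, when that plunger is seated; 78 mm out from the carousel's axis on the line to the gap, 124 mm above the bench.
- handle (a point): Centre of the orange T-handle bar on the carousel's axis, 126 mm above the bench; it turns with the disc. The bar is 60 mm long (along this point's x axis, which points to the gap at the start), 16 mm wide and 22 mm high, on a round stem 18 to 24 mm thick. Turning the bar turns the disc.
- turret (a joint): Angle of the disc in rad, 0 at the start, growing anticlockwise seen from above. A sprung detent holds it at five places 1.257 rad apart; the start is one of them. About 0.4 N m takes it out of a place; let go within 0.35 rad of a place it draws itself in within 2 s.
- crown_tray_mid (a point): Centre (half-way up) of the firing tray that carries three tooth-coloured crowns on pins: a round white plate 62 mm across, 10 mm thick; the crowns reach 18 mm above it. It lies loose in the shallow pocket of one of the five aluminium carriers on the disc, 132 mm out from the axis; at the start it is one place to the left or to the right of the gap.
- pin_tray: the same firing tray with three bare pins and no crowns, in another carrier; origin at the centre of its underside; bystander
- plain_tray: the same firing tray with nothing on it, in another carrier; origin at the centre of its underside; bystander
- knob0 (a point): Centre of the knob of index plunger 0. Each carrier is locked by its own plunger, in line with its tray, 78 mm out from the axis. Knob: upright black cylinder 26 mm across, 26 mm high, centre 124 mm above the bench when seated; under it a 19 mm thick collar, 16 mm high, on a steel bridge 50 mm wide (top 95 mm above the bench). It goes round with the disc and rises with its plunger.
- knob1 (a point): Centre of the knob of index plunger 1, as knob0, 72 degrees on anticlockwise from it seen from above.
- knob2 (a point): Centre of the knob of index plunger 2, as knob0, 144 degrees on anticlockwise from it seen from above.
- knob3 (a point): Centre of the knob of index plunger 3, as knob0, 216 degrees on anticlockwise from it seen from above.
- knob4 (a point): Centre of the knob of index plunger 4, as knob0, 288 degrees on anticlockwise from it seen from above.
- index0 (a joint): Lift of plunger 0 in m: 0 with its pin seated in the carrier's hole, 0.012 pulled fully up against its stop (the pin leaves the hole at 0.007). A spring draws it down: 8 N seated, 14 N at the stop; it drops back as soon as it is let go.
- index1 (a joint): Lift of plunger 1, as index0.
- index2 (a joint): Lift of plunger 2, as index0.
- index3 (a joint): Lift of plunger 3, as index0.
- index4 (a joint): Lift of plunger 4, as index0.
- pedestal: white firing pedestal, stepped cylinder 100 mm across and 75 mm high; bystander
- dental_model: small beige stone model of a dental arch, 60 x 66 x 30 mm; bystander
- glaze_jar: small glass jar with black cap, 44 mm across, 45 mm high; bystander
- stain_jar: small amber jar with orange cap, 38 mm across, 38 mm high; bystander
- tweezers: long steel firing tweezers lying flat, 220 mm long; bystander
- glaze_brush: thin brush with dark wooden handle lying flat, 190 mm long; bystander

How it is judged:
By the outcome, as a careful person would: the job done as asked, in the order asked, and still so for the second after the job is handed in, while the arm keeps its last pose, push and grip.
It also fails if it takes over 43 s, if anything falls off the work surface, if the arm or the gripper's body presses on something with over 40 N, if the wrist force passes 120 N, or if a joint passes its speed limit or range.

## Working session

There is one attempt and no reset: what is moved stays moved. The work goes in short steps, Python scripts to look and compute and a tool call to move; the robot and the scene stay as the last step left them, time stands still between calls to the robot, and variables do not carry over. Pictures are saved under pics/ and viewed, at most 10 in all, crops included, and the job is handed in when it is done.

Besides the shell and the picture viewer there is one more tool, called as name(argument=value, ...) on one line, values as JSON. carry_out: Moves the arm, as the interface text tells. Its arguments: {"type":"object","properties":{"series":{"type":"array","items":{"type":"array","items":{"type":"number"}}}},"required":["series"]}

```bash
mkdir -p pics; ls; python3 - <<'E'
from cell import env
import cv2,numpy as np
for n in("top","scene"):
    p,d=env.read_camera(n); cv2.imwrite(f"pics/{n}0.png",p[:,:,::-1]); np.savez(f"{n}0.npz",p=p,d=d)
    c=env.get_calibration(n); print(n,c)
print(env.get_calibration("wrist")); print(env.state())
E
```

```text
pics
top {'intrinsics': array([[431.43673726,   0.        , 311.95656089],
       [  0.        , 431.43673726, 200.56782839],
       [  0.        ,   0.        ,   1.        ]]), 'D': array([-0.0412765,  0.       ,  0.       ,  0.       ,  0.       ]), 'cam_to_world': array([[-9.94466481e-03,  9.82144856e-01, -1.87863209e-01,
         2.50292501e+02],
       [-9.99816433e-01, -1.28432052e-02, -1.42180507e-02,
        -5.37018551e+01],
       [-1.63769511e-02,  1.87687330e-01,  9.82092288e-01,
         1.44783310e+03],
       [ 0.00000000e+00,  0.00000000e+00,  0.00000000e+00,
         1.00000000e+00]])}
scene {'intrinsics': array([[485.99689086,   0.        , 322.11895532],
       [  0.        , 485.99689086, 202.69906519],
       [  0.        ,   0.        ,   1.        ]]), 'D': array([-0.00624373,  0.        ,  0.        ,  0.        ,  0.        ]), 'cam_to_world': array([[ 7.08540325e-01, -5.14636005e-01,  4.82825423e-01,
         1.24002622e+03],
       [ 7.05667089e-01,  5.14654698e-01, -4.86995381e-01,
        -7.87191828e+02],
       [ 2.13698518e-03,  6.85769877e-01,  7.278
[... 691 characters left out ...]
+00,
         1.00000000e+00]])}
{'t': 0.1, 'joints': array([-1.43058541e+00,  4.91473790e-01,  1.55940641e+00,  7.74717792e-06,
        1.09174595e+00, -1.05581647e-01]), 'qvel': array([ 0.00068442, -0.00212988, -0.00251244,  0.0013088 , -0.00224283,
        0.00215246]), 'tau': array([ 1.26401665e-03, -6.13623905e+01, -2.58606094e+01,  6.93457690e-02,
        4.70293534e-02, -4.11162466e-05]), 'eef_pos': array([ 152.10614839, -606.16608166,  404.22976675]), 'tcp_rot': array([-3.14056564e+00, -1.15748658e-04,  2.45788927e-01]), 'ft_force': array([ 0.12369894,  0.17504317, -0.56855067]), 'moment': array([-0.01228534,  0.03515785,  0.01282226]), 'grip_force': 0.0, 'opening': 0.99766853267091}
```

View pics/top0.png

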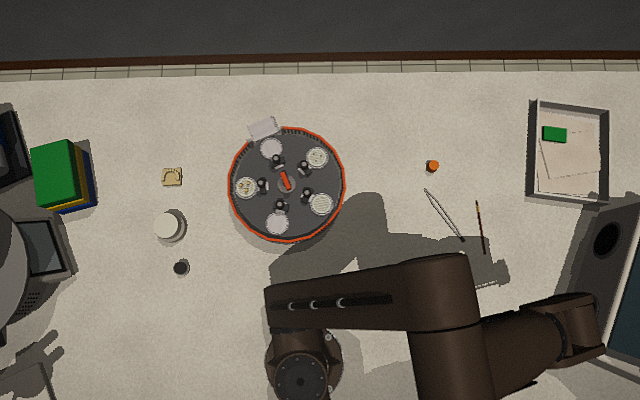

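View pics/scene0.png

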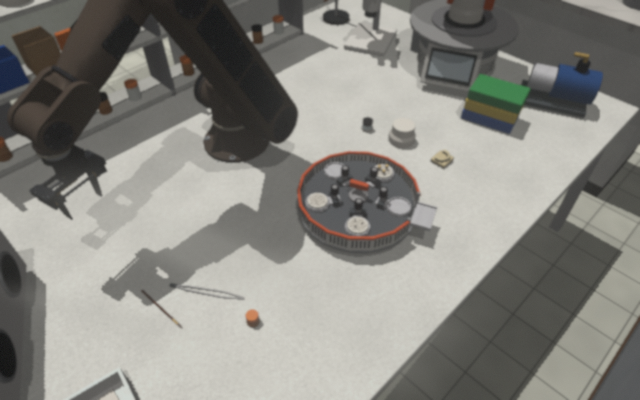

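The top view shows the carousel centred near (287,184), with its gap and ledge up-left at (263,128). The neighbouring trays are at (246,187) and (317,157), and the orange handle is at (286,181). Next I measure and zoom in.

```bash
cat > h.py <<'E'
import numpy as np,cv2
from scipy.spatial.transform import Rotation as R
def pose(s):
    T=np.eye(4);T[:3,:3]=R.from_euler('xyz',s['tcp_rot']).as_matrix();T[:3,3]=s['eef_pos'];return T
def c2w(c,s=None): return c['cam_to_world'] if 'cam_to_world' in c else pose(s)@c['T_tool_cam']
def cast(px,z,c,M):
    px=np.asarray(px,float).reshape(-1,1,2)
    u=cv2.undistortPoints(px,c['intrinsics'],c['D']).reshape(-1,2)
    r=np.c_[u[:,0],-u[:,1],-np.ones(len(u))]@M[:3,:3].T
    o=M[:3,3]; return o+r*((z-o[2])/r[:,2])[:,None]
def orange(p):
    h=cv2.cvtColor(p,cv2.COLOR_RGB2HSV); return cv2.inRange(h,(3,150,90),(14,255,255))
E
python3 - <<'E'
from cell import env
from h import *
p=np.load("top0.npz")['p'];c=env.get_calibration("top");M=c2w(c)
m=orange(p)
n,l,st,ce=cv2.connectedComponentsWithStats(m)
for i in range(1,n):
    if st[i,4]>15: print(st[i],ce[i])
sub=np.zeros_like(m);sub[115:255,220:355]=m[115:255,220:355]
ys,xs=np.nonzero(sub)
far=np.hypot(xs-287,ys-184)>45
w=cast(np.c_[xs,ys][far],99,c,M)[:,:2]
(cx,cy),r=cv2.minEnclosingCircle(w.astype(np.float32));print("encl",cx,cy,r)
A=np.c_[2*w,np.ones(len(w))];s=np.linalg.lstsq(A,(w**2).sum(1),rcond=None)[0];print("fit",s[:2],np.sqrt(s[2]+s[:2]@s[:2]))
near=np.hypot(xs-287,ys-184)<25
hp=np.c_[xs,ys][near];w=cast(hp,137,c,M)[:,:2]
print("handle",w.mean(0)); e,v=np.linalg.eigh(np.cov(w.T));print(np.degrees(np.arctan2(v[1,1],v[0,1])),w.ptp(0) if hasattr(w,'ptp') else np.ptp(w,axis=0))
print("ledge",cast([[264,128]],75,c,M))
for t in [(271,148),(317,157),(320,204),(277,224),(246,187)]: print(t,cast([t],93,c,M).round(0))
cv2.imwrite("pics/zoom.png",cv2.resize(p[110:260,215:365,::-1],None,fx=4,fy=4,interpolation=cv2.INTER_CUBIC))
E
```

```text
[228 126 118 117 841] [290.3353151  190.60404281]
[429 160  10  11  85] [433.38823529 164.85882353]
[280 171  11  18  95] [285.10526316 179.98947368]
encl 568.1156616210938 48.81697463989258 192.28456115722656
fit [568.27360755  49.19459855] 186.4383523321472
handle [567.66680399  48.58595727]
-157.38454042604297 [54.91217174 31.40094368]
ledge [[763.22904738 124.84259019  75.        ]]
(271, 148) [[687.  99.  93.]]
(317, 157) [[654. -52.  93.]]
(320, 204) [[498. -60.  93.]]
(277, 224) [[435.  77.  93.]]
(246, 187) [[557. 178.  93.]]
```

View pics/zoom.png

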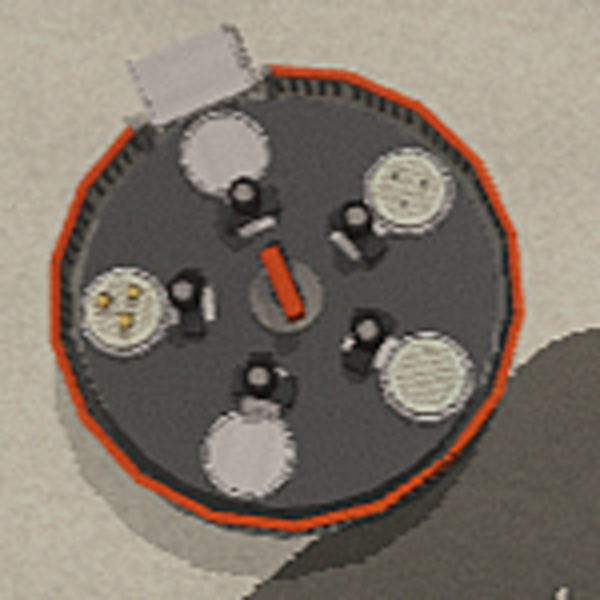

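The crowns (gold in the zoom at about (105,300), (132,292) and (125,320)) are on the left tray, at about 94°. The gap is at about 22.5°, so the turn is 72° clockwise. The carousel centre is about (568,49), the bar is along 22.5° and the rim fit of 186 mm matches the given size. Moving above the handle.

carry_out(series=[[0.07, -0.067, 0, -1, 0.5], [0.11, -0.105, 0, -2, 0.5], [0.15, -0.142, 0, -3, 0.5], [0.19, -0.18, 0, -4, 0.5], [0.23, -0.218, 0, -5, 0.5], [0.27, -0.256, 0, -6, 0.5], [0.31, -0.294, 0, -7, 0.5], [0.35, -0.332, 0, -8, 0.5], [0.39, -0.37, 0, -8.5, 0.5], [0.43, -0.408, 0, -8.5, 0.5], [0.47, -0.446, 0, -8.5, 0.5], [0.51, -0.484, 0, -8.5, 0.5], [0.54, -0.512, 0, -8.5, 0.5], [0.563, -0.534, 0, -8.5, 0.5], [0.563, -0.534, 0, -8.5, 0.5], [0.563, -0.534, 0, -8.5, 0.5], [0.563, -0.534, 0, -8.5, 0.5]])

```text
t: 2.22
eef_pos: [567.9, 47.9, 404.8]
tcp_rot: [3.142, 0.0, 0.393]
ft_force: [-0.6, -0.8, 0.2]
opening: 0.499
grip_force: 0.0
```

```bash
cat > look.py <<'E'
import sys
from cell import env
from h import *
s=env.state();p,d=env.read_camera("wrist");c=env.get_calibration("wrist");M=c2w(c,s)
np.savez(sys.argv[1]+".npz",p=p,d=d,M=M);cv2.imwrite(f"pics/{sys.argv[1]}.png",p[:,:,::-1])
print(s['t'],s['eef_pos'].round(1),np.degrees(s['tcp_rot']).round(2),s['joints'].round(2),s['ft_force'].round(1),s['opening'],s['grip_force'])
m=orange(p);n,l,st,ce=cv2.connectedComponentsWithStats(m)
for i in range(1,n):
    if st[i,4]>150:
        ys,xs=np.nonzero(l==i);w=cast(np.c_[xs,ys],137,c,M)[:,:2]
        r=cv2.minAreaRect(w.astype(np.float32));b=cv2.boxPoints(r)
        e=max((b[1]-b[0],b[2]-b[1]),key=np.linalg.norm)
        print("orange",st[i],ce[i].round(0),"rect",np.round(r[0],1),np.round(r[1],1),"ang",round(float(np.degrees(np.arctan2(e[1],e[0]))),1))
E
python3 look.py w1
```

```text
2.225 [567.9  47.9 404.8] [1.800e+02 2.000e-02 2.252e+01] [-0.03  0.41  1.7  -0.    1.03  1.15] [-0.6 -0.8  0.2] 0.49883554254886925 0.0
orange [ 121    0  117  164 2007] [164.  66.] rect [617.8 199.4] [ 26.5 156.4] ang -17.2
orange [ 398    0  119  259 2811] [480. 105.] rect [674.8 -44.5] [226.  53.] ang 46.6
orange [310 171  18  43 678] [319. 190.] rect [578.3  54.4] [37.1 14.8] ang 22.5
orange [131 206  24  54 346] [142. 235.] rect [484.1 184.3] [50.6  9.9] ang 39.7
```

View pics/w1.png

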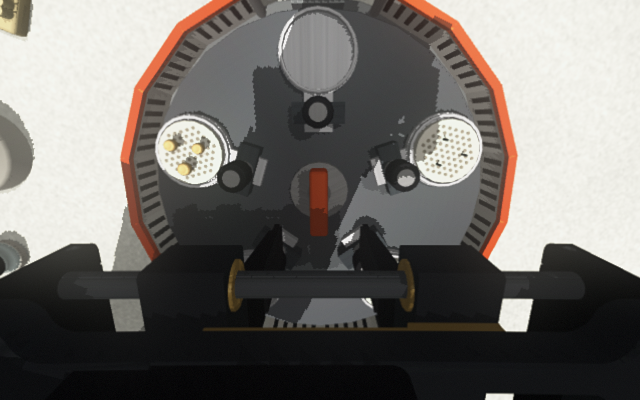

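The wrist view shows the bar from (318,169) to (318,236), its lower part in shadow. The gap knob is at (318,112) and the crowns are on the left tray. I refine with a darker threshold.

```bash
python3 - <<'E'
from cell import env
from h import *
z=np.load("w1.npz");c=env.get_calibration("wrist");M=z['M'];h=cv2.cvtColor(z['p'],cv2.COLOR_RGB2HSV)
m=cv2.inRange(h,(0,150,50),(14,255,255));s=np.zeros_like(m);s[160:240,300:340]=m[160:240,300:340]
ys,xs=np.nonzero(s);w=cast(np.c_[xs,ys],137,c,M)[:,:2];r=cv2.minAreaRect(w.astype(np.float32));print(xs.min(),xs.max(),ys.min(),ys.max(),r)
k=cast([[318,112],[235,177],[402,175]],137,c,M)[:,:2];print("knobs",k)
C=np.array([568.,49]);print(np.degrees(np.arctan2(*(k-C).T[::-1])),np.linalg.norm(k-C,axis=1))
A=np.c_[2*k,np.ones(3)];q=np.linalg.solve(A,(k**2).sum(1));print("centre from knobs",q[:2],np.sqrt(q[2]+q[:2]@q[:2]))
E
```

```text
310 327 168 235 ((569.9288940429688, 50.97038269042969), (60.2967529296875, 15.143558502197266), 22.472631454467773)
knobs [[639.31441729  79.92434169]
 [563.73753667 124.63790679]
 [619.22973858  -4.95923777]]
[ 23.44318502  93.2254082  -46.48640764] [77.7306955  75.75791402 74.40487522]
centre from knobs [571.30402944  51.19862799] 73.82803995542652
```

Centre ≈ (569.5,50.5), bar 60 × 15 at 22.5°, which fits the given sizes. Descending with the tips kept above the stem (tips at 118), then gripping.

carry_out(series=[[0.0025, -0.002, 0.03, 0, 0.5], [0.0025, -0.002, 0.06, 0, 0.5], [0.0025, -0.002, 0.085, 0, 0.5], [0.0025, -0.002, 0.097, 0, 0.5], [0.0025, -0.002, 0.097, 0, 0.5], [0.0025, -0.002, 0.097, 0, 0.0], [0.0025, -0.002, 0.097, 0, 0.0], [0.0025, -0.002, 0.097, 0, 0.0], [0.0025, -0.002, 0.097, 0, 0.0], [0.0025, -0.002, 0.097, 0, 0.0], [0.0025, -0.002, 0.097, 0, 0.0]])

```text
t: 3.65
eef_pos: [570.0, 51.2, 308.0]
tcp_rot: [3.141, -0.001, 0.394]
ft_force: [0.9, -5.3, 3.5]
opening: 0.164
grip_force: 30.0
```

Gripped, with 15.6 mm between the pads. Turning 72° clockwise seen from above (positive about tool z).

carry_out(series=[[0, 0, 0, 3, 0], [0, 0, 0, 8, 0], [0, 0, 0, 13, 0], [0, 0, 0, 18, 0], [0, 0, 0, 23, 0], [0, 0, 0, 28, 0], [0, 0, 0, 33, 0], [0, 0, 0, 38, 0], [0, 0, 0, 43, 0], [0, 0, 0, 48, 0], [0, 0, 0, 53, 0], [0, 0, 0, 58, 0], [0, 0, 0, 63, 0], [0, 0, 0, 67, 0], [0, 0, 0, 70, 0], [0, 0, 0, 72, 0], [0, 0, 0, 72, 0], [0, 0, 0, 72, 0], [0, 0, 0, 72, 0]])

```text
t: 6.02
eef_pos: [569.5, 48.9, 308.0]
tcp_rot: [3.137, -0.003, -0.862]
ft_force: [-5.6, -29.0, 6.8]
opening: 0.163
grip_force: 30.0
```

carry_out(series=[[0, 0, 0, 72, 0.3], [0, 0, 0, 72, 0.45], [0, 0, 0, 72, 0.45], [0, 0, 0, 72, 0.45], [0, 0, 0, 72, 0.45]])

```text
t: 6.65
eef_pos: [538.0, -3.5, 275.4]
tcp_rot: [-3.006, 0.217, -1.595]
ft_force: [24.5, -2.8, 22.2]
opening: 0.451
grip_force: 13.5
```

My mistake: the turn was relative to the start of this call, so the arm was sent on towards a further 72° and the joint limit. I'm stopping to look before any further motion.

```bash
python3 look.py w2; python3 - <<'E'
from cell import env
import cv2,numpy as np
from h import *
p,d=env.read_camera("top");np.savez("top2.npz",p=p)
cv2.imwrite("pics/top2.png",cv2.resize(p[90:270,200:400,::-1],None,fx=3,fy=3))
w=cv2.imread("pics/w2.png");q=cv2.imread("pics/top2.png")
q=cv2.resize(q,(444,400));cv2.imwrite("pics/c2.png",cv2.resize(np.hstack([w,q]),(800,295)))
E
```

```text
6.65 [538.   -3.5 275.4] [-172.22   12.41  -91.39] [-0.16  0.53  1.93  0.41  0.61  2.68] [24.5 -2.8 22.2] 0.45144538321945127 13.469042228534818
orange [   0    0   63  255 6401] [ 25. 107.] rect [673.9 -39.1] [120.2  22.7] ang 63.4
```

View pics/c2.png

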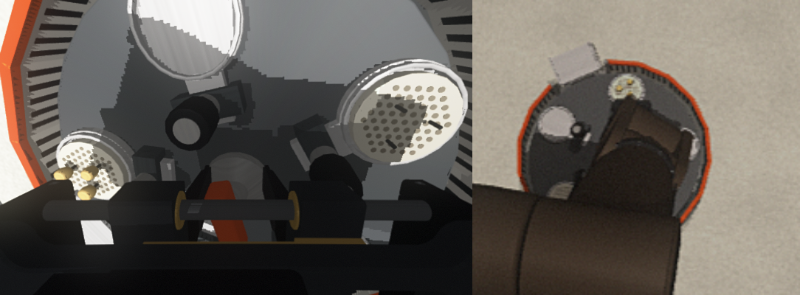

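The overturn carried the disc roughly 30° past, and the tool is tilted, with its fingers around the bar at (235,205) in the left half. The crown tray is at (627,87) in the right half. I'll back off gently, untwisting and lifting a little, and check the pose.

carry_out(series=[[0, 0, -0.003, -4, 0.45], [0, 0, -0.007, -8, 0.45], [0, 0, -0.01, -12, 0.45]])

```text
t: 7.12
eef_pos: [534.4, -4.7, 281.8]
tcp_rot: [-2.978, 0.187, -1.378]
ft_force: [15.5, -2.6, -8.9]
opening: 0.45
grip_force: 7.0
```

```bash
cat > w2t.py <<'E'
import sys
from cell import env
from h import *
s=env.state();T=pose(s);g=T[:3,3]+171*T[:3,2]
print("t",s['t'],"tcp",T[:3,3].round(1),"grasp",g.round(1),"toolx",T[:3,0].round(3),"y",T[:3,1].round(3),"z",T[:3,2].round(3),"q",s['joints'].round(2),"F",s['ft_force'].round(0))
for a in sys.argv[1:]:
    print(a,"->tool",(T[:3,:3].T@np.array([float(v) for v in a.split(',')])).round(1))
E
python3 w2t.py 4,0,8 6,0,30 6,0,100
```

```text
t 7.125 tcp [534.4  -4.7 281.8] grasp [555.7  31.3 116. ] toolx [ 0.189 -0.964 -0.186] y [-0.974 -0.16  -0.16 ] z [ 0.125  0.211 -0.969] q [-0.17  0.52  1.93  0.4   0.64  2.48] F [16. -3. -9.]
4,0,8 ->tool [-0.7 -5.2 -7.3]
6,0,30 ->tool [ -4.4 -10.7 -28.3]
6,0,100 ->tool [-17.4 -21.9 -96.2]
```

carry_out(series=[[-0.0007, -0.005, -0.007, 0, 0.45], [-0.003, -0.0085, -0.018, 0, 0.45], [-0.0044, -0.0107, -0.028, 0, 0.45], [-0.009, -0.015, -0.052, 0, 0.45], [-0.013, -0.018, -0.074, 0, 0.45], [-0.0174, -0.022, -0.096, 0, 0.45], [-0.0174, -0.022, -0.096, 0, 0.45]])

```text
t: 8.0
eef_pos: [539.5, -4.3, 383.0]
tcp_rot: [-2.98, 0.188, -1.378]
ft_force: [0.2, 0.3, -0.0]
opening: 0.45
grip_force: 0.0
```

```bash
python3 w2t.py; python3 look.py w3; python3 - <<'E'
import cv2,numpy as np
from cell import env
p,d=env.read_camera("top");q=cv2.resize(p[90:270,200:400,::-1],(444,400),interpolation=cv2.INTER_CUBIC)
cv2.imwrite("pics/c3.png",cv2.resize(np.hstack([cv2.imread("pics/w3.png"),q]),(800,295)))
E
```

```text
t 8.0 tcp [539.5  -4.3 383. ] grasp [560.4  32.  217.2] toolx [ 0.188 -0.964 -0.187] y [-0.974 -0.16  -0.158] z [ 0.122  0.212 -0.97 ] q [-0.17  0.38  1.82  0.3   0.87  2.61] F [ 0.  0. -0.]
8.0 [539.5  -4.3 383. ] [-170.75   10.79  -78.95] [-0.17  0.38  1.82  0.3   0.87  2.61] [ 0.2  0.3 -0. ] 0.44991418166504343 0.0
orange [ 138    0   66  164 1734] [159.  68.] rect [705.9 -23.5] [136.9  21.8] ang 66.5
orange [ 500    0   72  168 2593] [546.  75.] rect [449.3 -69.9] [ 16.8 114.7] ang -48.1
orange [506 188  52  83 717] [534. 237.] rect [409.2  28.6] [12.6 74. ] ang -89.3
orange [269 313  43  15 220] [288. 322.] rect [581.  186.8] [12.8 44.1] ang -9.3
```

View pics/c3.png

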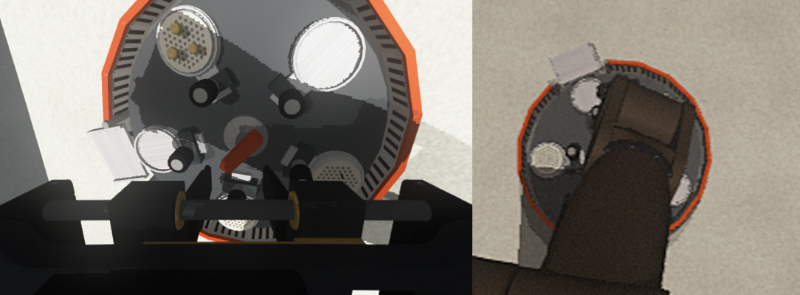

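The view shows the disc has moved on two clicks. A plain tray is now at the ledge (158,150), and the crown tray is at (185,40), one place clockwise past the gap. The trays and plungers look undisturbed. The bar now lies along about 58.5°, which I'll turn back one click anticlockwise.

The tool has kept a 14° tilt towards azimuth 60°. With tool x at azimuth 60° the pads are parallel to vertical faces, so I can work with it.

carry_out(series=[[-0.004, -0.003, 0.001, -10, 0.45], [-0.008, -0.006, 0.002, -20, 0.45], [-0.012, -0.009, 0.003, -30, 0.45], [-0.016, -0.011, 0.005, -40, 0.45], [-0.016, -0.011, 0.005, -50, 0.45], [-0.016, -0.011, 0.005, -60, 0.45], [-0.016, -0.011, 0.005, -70, 0.45], [-0.016, -0.011, 0.005, -80, 0.45], [-0.016, -0.011, 0.005, -90, 0.45], [-0.016, -0.011, 0.005, -100, 0.45], [-0.016, -0.011, 0.005, -110, 0.45], [-0.016, -0.011, 0.005, -120, 0.45], [-0.016, -0.011, 0.005, -130, 0.45], [-0.016, -0.011, 0.005, -140, 0.45], [-0.016, -0.011, 0.005, -140, 0.45], [-0.016, -0.011, 0.005, -140, 0.45]])

```text
t: 10.1
eef_pos: [547.9, 13.8, 380.6]
tcp_rot: [-3.137, -0.246, 1.045]
ft_force: [0.2, 0.7, -0.0]
opening: 0.452
grip_force: 0.0
```

```bash
python3 look.py w4; python3 w2t.py 0,0,-79; python3 - <<'E'
from cell import env
from h import *
z=np.load("w4.npz");c=env.get_calibration("wrist");M=z['M'];p=z['p'];h=cv2.cvtColor(p,cv2.COLOR_RGB2HSV)
m=cv2.inRange(h,(0,150,50),(14,255,255));n,l,st,ce=cv2.connectedComponentsWithStats(m)
for i in range(1,n):
    if st[i,4]>100:
        ys,xs=np.nonzero(l==i);w=cast(np.c_[xs,ys],137,c,M)[:,:2]
        print(st[i],cv2.minAreaRect(w.astype(np.float32)))
E
```

```text
10.1 [547.9  13.8 380.6] [-179.76  -14.09   59.89] [-0.13  0.4   1.8   0.3   0.87  0.21] [ 0.2  0.7 -0. ] 0.45184420177054535 0.0
orange [ 191   24  192   52 1668] [286.  41.] rect [620.  198.1] [ 23.2 156.1] ang -19.6
orange [ 486  119   40  153 1579] [512. 201.] rect [716.1   2.8] [124.5  20.5] ang 68.7
orange [ 118  143   26  129 1045] [126. 209.] rect [443.7 149.5] [105.  15.] ang 52.9
orange [313 200  18  25 389] [321. 211.] rect [578.1  66.7] [19.6 13.9] ang 59.9
orange [132 298  22  34 310] [143. 314.] rect [410.3  67.7] [30.7  6.9] ang 82.6
orange [491 298  21  34 332] [501. 314.] rect [662.4 -77.3] [29. 10.] ang 43.8
t 10.15 tcp [547.9  13.8 380.8] grasp [568.2  50.2 214.9] toolx [0.486 0.839 0.244] y [ 0.866 -0.5   -0.004] z [ 0.119  0.213 -0.97 ] q [-0.13  0.4   1.8   0.3   0.87  0.21] F [ 0.  1. -0.]
0,0,-79 ->tool [-19.2   0.3  76.6]
[ 191   24  192   52 1668] ((620.007568359375, 198.05026245117188), (23.204147338867188, 156.0965118408203), 70.4449691772461)
[ 486  119   40  153 1584] ((716.0842895507812, 2.857879638671875), (124.52444458007812, 20.548736572265625), 68.64534759521484)
[ 118  143   26  129 1352] ((444.30389404296875, 148.953857421875), (104.87983703613281, 16.483362197875977), 54.62974166870117)
[ 311  200   20   71 1305] ((567.9461669921875, 50.785308837890625), (57.45346450805664, 15.1666898727417), 58.485599517822266)
[132 298  23  34 402] ((411.91387939453125, 67.1515121459961), (31.49529457092285, 10.207840919494629), 82.49718475341797)
[489 298  23  34 407] ((662.2734985351562, -77.05465698242188), (29.822067260742188, 11.338476181030273), 36.639060974121094)
```

View pics/w4.png

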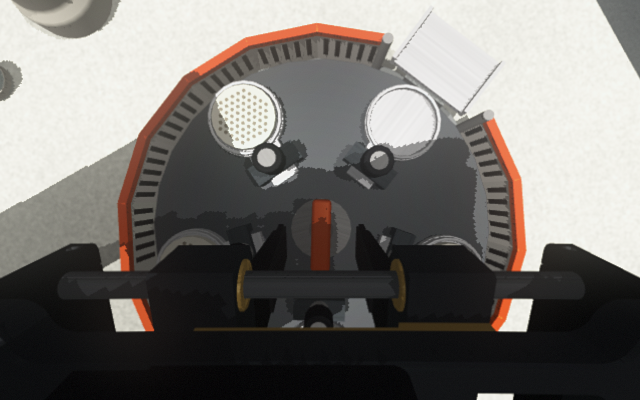

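The bar is at (568,51) along 58.5°, in its detent, and the grasp point lies above it. Descending vertically and caging the bar loosely.

carry_out(series=[[-0.007, 0, 0.028, 0, 0.45], [-0.013, 0, 0.052, 0, 0.45], [-0.017, 0, 0.068, 0, 0.45], [-0.0187, 0, 0.0747, 0, 0.45], [-0.0187, 0, 0.0747, 0, 0.22], [-0.0187, 0, 0.0747, 0, 0.22], [-0.0187, 0, 0.0747, 0, 0.22], [-0.0187, 0, 0.0747, 0, 0.22]])

```text
t: 11.15
eef_pos: [547.8, 14.0, 304.5]
tcp_rot: [-3.14, -0.247, 1.05]
ft_force: [-0.8, 0.4, 0.6]
opening: 0.224
grip_force: 0.0
```

carry_out(series=[[0, 0, 0, -5, 0.22], [0, 0, 0, -10, 0.22], [0, 0, 0, -15, 0.22], [0, 0, 0, -20, 0.22], [0, 0, 0, -25, 0.22], [0, 0, 0, -30, 0.22], [0, 0, 0, -35, 0.22], [0, 0, 0, -40, 0.22], [0, 0, 0, -45, 0.22], [0, 0, 0, -50, 0.22], [0, 0, 0, -55, 0.22], [0, 0, 0, -60, 0.22], [0, 0, 0, -65, 0.22], [0, 0, 0, -70, 0.22], [0, 0, 0, -75, 0.22], [0, 0, 0, -75, 0.22], [0, 0, 0, -75, 0.22]])

```text
t: 13.28
eef_pos: [546.2, 13.3, 303.7]
tcp_rot: [2.908, -0.069, 2.368]
ft_force: [-14.6, -11.2, 6.1]
opening: 0.216
grip_force: 9.4
```

Opening with zero shift and zero turn (relative to now).

carry_out(series=[[0, 0, 0, 0, 0.45], [0, 0, 0, 0, 0.45], [0, 0, 0, 0, 0.45], [0, 0, 0, 0, 0.45]])

```text
t: 13.78
eef_pos: [547.9, 14.0, 304.2]
tcp_rot: [2.904, -0.065, 2.367]
ft_force: [-0.7, 0.2, 0.7]
opening: 0.449
grip_force: 0.0
```

```bash
python3 w2t.py 0,0,75
```

```text
t 13.775 tcp [547.9  14.  304.2] grasp [568.4  50.4 138.3] toolx [-0.713  0.698  0.065] y [0.691 0.684 0.235] z [ 0.12   0.213 -0.97 ] q [-0.13  0.5   1.88  0.36  0.7  -1.19] F [-1.  0.  1.]
0,0,75 ->tool [  4.9  17.6 -72.7]
```

carry_out(series=[[0.0015, 0.006, -0.024, 0, 0.45], [0.003, 0.012, -0.048, 0, 0.45], [0.005, 0.0176, -0.0727, 0, 0.45], [-0.001, 0.03, -0.07, 10, 0.45], [-0.007, 0.043, -0.068, 20, 0.45], [-0.013, 0.056, -0.065, 30, 0.45], [-0.019, 0.069, -0.062, 40, 0.45], [-0.0255, 0.0873, -0.0578, 50, 0.45], [-0.0255, 0.0873, -0.0578, 60, 0.45], [-0.0255, 0.0873, -0.0578, 70, 0.45], [-0.0255, 0.0873, -0.0578, 75, 0.45], [-0.0255, 0.0873, -0.0578, 75, 0.45], [-0.0255, 0.0873, -0.0578, 75, 0.45]])

```text
t: 15.4
eef_pos: [619.4, 43.6, 379.0]
tcp_rot: [-3.14, -0.246, 1.052]
ft_force: [0.2, -0.9, 0.4]
opening: 0.449
grip_force: 0.0
```

```bash
python3 look.py w5; python3 w2t.py 0,0,-89
```

```text
15.4 [619.4  43.6 379. ] [-179.89  -14.11   60.26] [-0.07  0.5   1.63  0.28  0.92  0.29] [ 0.2 -0.9  0.4] 0.4489720660670858 0.0
orange [ 172   90  161   35 1369] [251. 102.] rect [644.2 199.8] [ 19.6 128.9] ang -23.7
orange [ 74 186  32  57 435] [ 86. 218.] rect [486.6 188.7] [51.2  9.2] ang 37.4
orange [436 187  33  62 473] [452. 218.] rect [738.9  39.5] [53.6  6.3] ang 84.4
orange [269 306  30  22 455] [284. 317.] rect [580.6  37.4] [14.7 22.1] ang -48.3
t 15.45 tcp [619.4  43.6 379. ] grasp [639.8  79.9 213.2] toolx [0.481 0.842 0.244] y [ 0.868 -0.496 -0.002] z [ 0.119  0.213 -0.97 ] q [-0.07  0.5   1.63  0.28  0.92  0.3 ] F [ 1. -0. -0.]
0,0,-89 ->tool [-21.7   0.2  86.3]
```

View pics/w5.png

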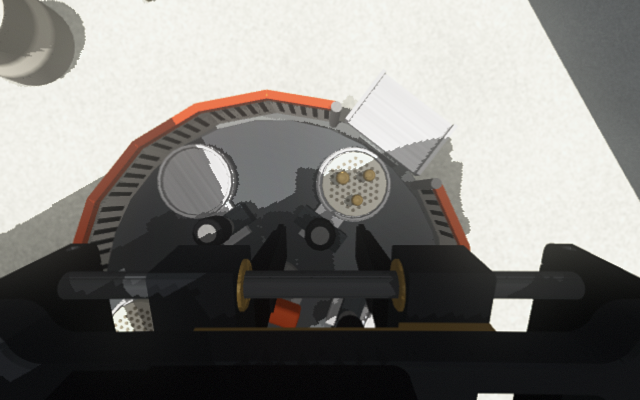

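The crown tray is at the gap, at (352,183) with the ledge beside it, and its knob top is at (319,235). Quick check of knob position and disc angle.

```bash
python3 - <<'E'
from cell import env
from h import *
z=np.load("w5.npz");c=env.get_calibration("wrist");M=z['M']
k=cast([[319,235],[207,233]],137,c,M);t=cast([[352,183],[198,181]],93,c,M);C=np.array([568.3,50.3])
for q in (k,t):
    d=q[:,:2]-C;print(q.round(1),np.hypot(*d.T).round(1),np.degrees(np.arctan2(d[:,1],d[:,0])).round(1))
E
```

```text
[[638.9  81.3 137. ]
 [561.1 127.7 137. ]] [77.1 77.7] [23.7 95.4]
[[687.6 103.6  93. ]
 [560.9 178.1  93. ]] [130.6 128. ] [24.1 93.3]
```

Knob within 1 mm of the grasp axis and the disc settled at about 22.5–24°. Descending to grasp height 125 and closing.

carry_out(series=[[-0.007, 0, 0.028, 0, 0.45], [-0.013, 0, 0.052, 0, 0.45], [-0.018, 0, 0.072, 0, 0.45], [-0.0215, 0, 0.0855, 0, 0.45], [-0.0215, 0, 0.0855, 0, 0.45], [-0.0215, 0, 0.0855, 0, 0], [-0.0215, 0, 0.0855, 0, 0], [-0.0215, 0, 0.0855, 0, 0], [-0.0215, 0, 0.0855, 0, 0], [-0.0215, 0, 0.0855, 0, 0]])

```text
t: 16.7
eef_pos: [619.0, 43.7, 291.7]
tcp_rot: [-3.139, -0.247, 1.05]
ft_force: [-4.0, -1.1, 5.4]
opening: 0.265
grip_force: 30.0
```

```bash
python3 w2t.py 0,0,5 0,0,11 0,0,12.5
```

```text
t 16.7 tcp [619.   43.7 291.7] grasp [639.5  80.1 125.8] toolx [0.483 0.841 0.244] y [ 0.868 -0.497 -0.002] z [ 0.12   0.213 -0.97 ] q [-0.07  0.6   1.71  0.33  0.75  0.22] F [-4. -1.  5.]
0,0,5 ->tool [ 1.2 -0.  -4.8]
0,0,11 ->tool [  2.7  -0.  -10.7]
0,0,12.5 ->tool [  3.1  -0.  -12.1]
```

carry_out(series=[[0.0006, 0, -0.0024, 0, 0], [0.0012, 0, -0.0048, 0, 0], [0.002, 0, -0.0075, 0, 0], [0.0027, 0, -0.0105, 0, 0], [0.003, 0, -0.012, 0, 0], [0.003, 0, -0.012, 0, 0], [0.003, 0, -0.012, 0, 0]])

```text
t: 17.58
eef_pos: [619.1, 43.7, 303.0]
tcp_rot: [-3.138, -0.246, 1.05]
ft_force: [0.2, 1.0, -14.4]
opening: 0.272
grip_force: 30.0
```

```bash
python3 w2t.py 0,0,1; python3 look.py w6; python3 - <<'E'
import cv2,numpy as np
from cell import env
p,d=env.read_camera("scene");q=cv2.resize(p[130:270,280:460,::-1],(514,400),interpolation=cv2.INTER_CUBIC)
w=cv2.imread("pics/w6.png")
cv2.imwrite("pics/c6.png",cv2.resize(np.hstack([w,q]),(800,277)))
E
```

```text
t 17.575 tcp [619.1  43.7 303. ] grasp [639.4  80.  137.1] toolx [0.483 0.841 0.243] y [ 0.868 -0.497 -0.003] z [ 0.118  0.213 -0.97 ] q [-0.07  0.59  1.7   0.32  0.77  0.23] F [  0.   1. -14.]
0,0,1 ->tool [ 0.2 -0.  -1. ]
17.575 [619.1  43.7 303. ] [-179.82  -14.09   60.14] [-0.07  0.59  1.7   0.32  0.77  0.23] [  0.2   1.  -14.4] 0.27194569479781344 29.997700452804565
orange [ 164   51  174   26 2074] [249.  63.] rect [658.7 190.6] [13.3 94.1] ang -29.4
orange [  0 154  46  80 710] [ 14. 195.] rect [513.6 194.2] [49.6 11. ] ang 32.1
orange [ 480  188   47   84 1050] [505. 234.] rect [734.1  43. ] [51.6  9.1] ang 80.8
orange [513 298  19  34 389] [523. 314.] rect [719.7  -2.8] [18.9  8.1] ang 48.5
```

View pics/c6.png

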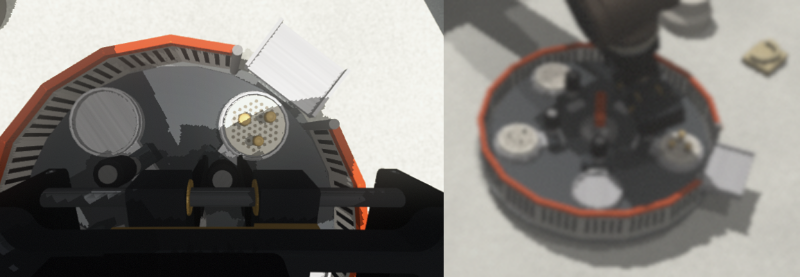

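The crown tray is at the gap at (253,122) and the knob is held between the pads, lifted 11.3 mm at 14 N. Taking up the last millimetre to the stop.

carry_out(series=[[0.0002, 0, -0.0007, 0, 0], [0.0003, 0, -0.0012, 0, 0], [0.0003, 0, -0.0012, 0, 0], [0.0003, 0, -0.0012, 0, 0]])

```text
t: 18.18
eef_pos: [619.1, 43.6, 303.9]
tcp_rot: [-3.138, -0.246, 1.049]
ft_force: [1.2, 1.9, -24.1]
opening: 0.263
grip_force: 30.0
```

carry_out(series=[[0, 0, 0.0003, 0, 0], [0, 0, 0.0003, 0, 0], [0, 0, 0.0003, 0, 0], [0, 0, 0.0003, 0, 0], [0, 0, 0.0003, 0, 0], [0, 0, 0.0003, 0, 0], [0, 0, 0.0003, 0, 0], [0, 0, 0.0003, 0, 0]])

```text
t: 19.18
eef_pos: [619.2, 43.7, 304.0]
tcp_rot: [-3.139, -0.246, 1.05]
ft_force: [-0.6, 0.9, -25.1]
opening: 0.265
grip_force: 30.0
```

```bash
python3 -c "
from cell import env
print(env.job_done())"
```

```text
the job is handed in; nothing more can be done
None
```

The crown tray is at the gap in its detent and its plunger is held up at the stop (12 mm rise, steady 25 N pull), but I first overturned the disc by one click through my own command error and turned it back; no shift of the trays or other plungers showed in the pictures, though I made no full final check of the bench.

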